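# Red chisel from the bypass-door case to the guarded tray

## Robot

A 7-joint arm with a two-finger parallel gripper is mounted at the origin on the work surface. World frame = base frame: x ahead of the robot, y to its left, z up, the work surface at z = 0. Lengths are in mm, angles in rad, forces in N, time in s.
With the tool pointing down it reaches from about 425 to 950 mm from the base axis. Payload 16.7 kg.
Tool frame: the origin (TCP) lies at the centre of the arm's flange, where the gripper is bolted on; the fingertips stand 199 mm ahead of it and the grasp point (between the pads) lies 180 mm ahead of it; z points along the fingers, y is the direction in which the jaws open and shut (so a half turn about z gives the same grasp; the last joint's range is limited). The gripper opens to 94 mm and grips with 3 to 60 N. Pads are 16 mm wide; open, the fingers measure 119 mm over their backs; the gripper's body (75 mm by 177 mm) begins 78 mm behind the grasp point.
Start: joints at [1.196, 0.426, 0.074, 1.606, -0.034, 1.111, -0.067], TCP at [150.433, -657.995, 404.667] pointing down, gripper open.
Joint ranges: [-2.85, 2.85], [-0.5, 2.14], [-1.23, 1.37], [0.21, 2.46], [-1.02, 4.16], [0.16, 2.05], [-2.73, 2.73]. Speed limits (rad/s): [1.89, 1.89, 2.39, 2.39, 3.01, 3.01, 3.01].

## Interface

Orientations are given as a unit quaternion [w, x, y, z].
In Python, from workcell import bot gives the robot as it stands. The module is installed in compiled form; this text tells all that it offers.
- The arm moves only by the shell command python3 -m handwheel 'ROWS' [FORCE]. ROWS is JSON, a list that holds one entry, the list of rows, each a list of 5 numbers: the shift along the tool's x, y, z in cm, then the turn about the tool's z in rad, then the closure, from 0 (fully open) to 1 (shut). In form: [[[dx, dy, dz, spin, hand], ...]]. A call has exactly 10 rows; each row is the pose to reach, as a shift and turn from the pose measured when the call began, along the tool's axes at that moment; what a row does not reach only later rows make up. A row lasts 1/12 s, in which the tool goes at most 41.7 mm and 7.16 degrees, less where a joint would pass 70% of its speed; a pose out of reach is approached as far as the arm can. A call with a gripper value outside its range is refused whole. The fingers move at their own pace and stop on an object; FORCE is the grip in N (left out, the last holds). Time passes only in rows, so rows that repeat a pose let the fingers close, or fill a call up. It gives the time, the measured TCP pose, the force and the opening at its end, in the units of the state.
- bot.get_state(): the state, without advancing time (a new reading comes with each control period).
- bot.grab_frame(name): name is "side" or "top"; returns the picture (384x512x3 uint8, red, green, blue); there is no depth.
- bot.camera_params(name): a dict with "vertical_fov" (degrees; the focal length in pixels is half the picture's height over the tangent of half this angle, whatever the lens; pixels are square), "cx", "cy" (the principal point, pixels), "R" (3x3) and "t" (3): a world point X has camera coordinates R X + t. Camera axes: x right, y down, z forward; pixel columns grow to the right and rows downward; lengths in mm; the calibration is good to about 2 mm. A picture is of the moment at which its call begins. camera_params takes no time and is no camera call.
- bot.close_job(): hands the job in, once; it reports no verdict.
Trained networks look in the newest picture that a camera, given by its name, has taken for a name from the list of things; names that differ only in an ending like _2 or _b are one class to them, and where a whole thing is asked for, a point or a joint stands for the part that bears it (a point fixed in the world has none). Each returns a list of dicts, best first, with "p" (0 to 1); they miss things now and then, are a little off and sometimes report something else, mostly with a low value. They report only what shows in the picture. A call takes as long as a camera call.
- bot.regions_of(camera, label): "mask" (384x512 bool, what is visible of it) and "centre" ([column, row] in pixels, amid what is visible of it).
- bot.pinpoint(camera, label): "centre" ([column, row] in pixels: a listed point, or the origin of a listed thing).
The state is a dict: "time": time; "joints": joint angles; "joint_velocities": joint speeds; "joint_efforts": joint torques, N m; "ee_pos": TCP position; "eef_rot": TCP orientation; "contact_force": force on the tool from outside, world axes, zero at the start; "moment": the same for the moment, N m; "gripper_width": opening from 0.0 (shut) to 1.0 (fully open).
Only numpy, scipy, OpenCV 4.12 (cv2) and the standard library are available. Lean on these libraries where they do the work, as an engineer would, in place of code of your own. Each camera call takes 0.05 s, during which the arm holds its last target.

## Task

The red-handled chisel lies behind one of the two clear sliding doors on top of the tool case: slide that door fully open past the other one, keeping the other door shut, and lift the chisel out by its blade. Rest it flat on the cork mat and let go, so that you can take it again by its handle, then lay it flat in the empty lane of the white tray, parallel to the beech-handled chisel and pointing the same way, its blade in under the clear guard and its handle wholly inside the tray. Leave the other two chisels, the sanding block and the marking gauge where they are, and leave the opened door open.

Things in the scene. Friction and masses are not known exactly. Their poses are not given: they have to be found in the camera images.
- case: Low fixed walnut tool case, 236 (x) x 320 (y) mm; origin at the centre of its underside, x away from the robot, y to its left. Track walls at x +-110..118 to z 68, end walls at y +-152..160 to z 48, partition at y 0 (6 thick) to z 42, floor top z 6. Two compartments, at y +96 and -96; the red chisel may be in either, the green one in the other.
- bay_left (a point): Where the origin of the chisel in the left compartment lies: case (0, 96, 20) mm; chisel along case x, cutting end to +x. A grey nest hugs its handle: cheeks 16 to 50 mm either side of its middle line, case x -108 to +14, top z 44 level with the handle, so it cannot be pinched there. Beyond x +14 the blade is free, open floor (z 6) on both sides: pinch it across and lift straight up.
- bay_right (a point): Same for the right compartment: case (0, -96, 20) mm.
- door_left (a joint): m the left (+y) clear door has been slid open, toward the case's -y: 0 shut, 0.112 fully open; starts 0 to 0.012. Panel 212 x 156 x 4 mm, z 57 to 61, it covers y -4 to 152 mm when shut and passes over the right door; open, it leaves y 40 to 152 mm clear. It slides with about 2 N friction and stays where it is left.
- door_right (a joint): m the right (-y) clear door has been slid open, toward the case's +y: 0 shut, 0.112 fully open; starts 0 to 0.012. Same panel, z 50 to 54, it covers y -152 to 4 mm when shut and passes under the left door; open, it leaves y -152 to -40 mm clear. About 2 N friction.
- door_left_pull (a point): Point in the black upright pull bar of the left door: bar 70 (case x) x 12 (case y) mm, from z 61 to 90 mm over the bench, this point on its middle line at z 84. It stands at case y = 140 mm when shut, moves with the door, and can be pinched from above across its 12 mm.
- door_right_pull (a point): Same for the right door: bar 70 x 12 mm, from z 54 to 90 mm, this point at z 84; at case y = -140 mm when shut.
- red_chisel: The chisel to move: red plastic handle, brass ferrule, steel blade, about 0.12 kg. Origin on its underside where ferrule meets blade; x points along it to the cutting end, z up as it lies. Handle 26 wide x 24 high, x -92 to -12 mm; ferrule 22 wide to x 0; blade 20 wide x 6 thick, x 0 to 88, at z 9 to 15 mm. Balances about 21 mm behind the origin (in the handle): it lies level on its handle.
- red_chisel_tip (a point): Cutting end of the red chisel, x = 88 mm, z = 12 mm in its frame.
- red_chisel_blade (a point): Place to pinch the blade, x = 40 mm, z = 12 mm in the chisel's frame.
- red_chisel_grip (a point): Middle of the red handle, x = -46 mm, z = 12 mm in the chisel's frame.
- red_chisel_butt (a point): Rear end of the red handle, x = -92 mm, z = 12 mm in the chisel's frame.
- green_chisel: Same chisel with a green handle, in the other compartment of the case; to be left alone. Same frame.
- beech_chisel: Same chisel with a pale beech handle, already lying in the other lane of the tray, middle line at tray y = -41 mm; to be left alone. Same frame.
- tray: White fixed tray 215 x 170 mm. x runs along its two lanes to the guarded end; origin at mid-width under the guard's edge, at bench height. Floor top z 5, x -115 to 100 mm; no wall at the -x end. Side walls y +-79..85, top z 22 (z 45 for x > 0), end wall's inside at x 94. Divider y -3 to 3, top z 12. Lane y 3 to 79 is empty, the beech chisel lies in the other.
- guard_mouth (a point): Middle of the empty lane at the guard's edge: tray (0, 41, 5) mm, on the floor. From here a clear flat guard 4 mm thick, its underside at z 45 mm, covers both lanes up to tray x 100; blades go in under it toward +x. Axes as the tray's.
- mat: Thin cork mat 140 (x) x 90 (y) x 4 mm, fixed, origin at the centre of its underside, top at z 4.
- sanding_block: Beech sanding block with cork sole, 66 x 110 x 34 mm, loose, origin under its centre. Bystander.
- marking_gauge: Steel marking gauge, rod 190 mm along its x, head 56 mm wide at x 35 mm, 44 mm high, loose, origin under its middle. Bystander.

How it is judged (in metres and radians):
On the way, in this order (a step that is already met when the one before it is completed fails the run):
1. the door over the red chisel is slid fully open (to within 15 mm) while the chisel still lies in its compartment (((y of red_chisel in the frame of case above 0.05 m and value of joint door_left above 0.097 m) or (y of red_chisel in the frame of case below -0.05 m and value of joint door_right above 0.097 m)) and distance of red_chisel from where it was at the start of the episode below 0.015 m), for 0.2 s.
2. the red chisel lies flat on the cork mat, let go: resting on the cork with the middle of its handle over it (within 5 to 10 mm) (x of red_chisel_grip in the frame of mat between -0.075 and 0.075 m and y of red_chisel_grip in the frame of mat between -0.055 and 0.055 m and height (world z) of red_chisel between 0.002 and 0.01 m and angle between red_chisel's own z axis and vertical below 0.2 rad and linear speed of red_chisel below 0.03 m/s and contact force between each of the fingers, the arm and red_chisel below 0.1 N), for 0.2 s.
At the end, for the whole second after the job is handed in: Red chisel released, at rest, flat (6 deg) on the floor of the empty lane (both ends at tray y 8 to 74 mm), within 10 deg of the lane, tip 63 mm or more past the guard edge (so the handle is inside the tray); the door of its compartment still open 90 mm or more (y of red_chisel_tip in the frame of tray between 0.008 and 0.074 m and y of red_chisel_butt in the frame of tray between 0.008 and 0.074 m and x of red_chisel_tip in the frame of tray between 0.063 and 0.098 m and angle between the x axis of red_chisel and the x axis of tray, either way round below 0.17 rad and angle between red_chisel's own z axis and vertical below 0.1 rad and z of red_chisel in the frame of tray below 0.01 m and linear speed of red_chisel below 0.02 m/s and contact force between each of the fingers, the arm and red_chisel below 0.1 N and ((y of green_chisel in the frame of case above 0.05 m and value of joint door_right above 0.09 m) or (y of green_chisel in the frame of case below -0.05 m and value of joint door_left above 0.09 m))); the robot touches nothing.
It fails at once if the door over the green chisel is opened (more than 30 mm) ((y of green_chisel in the frame of case above 0.05 m and value of joint door_left above 0.03 m) or (y of green_chisel in the frame of case below -0.05 m and value of joint door_right above 0.03 m)).
It fails at once if the green chisel is moved more than 12 mm (distance of green_chisel from where it was at the start of the episode above 0.012 m).
It fails at once if the beech chisel is moved more than 15 mm (distance of beech_chisel from where it was at the start of the episode above 0.015 m).
It fails at once if the sanding block or the marking gauge is moved more than 15 mm (distance of any of sanding_block, marking_gauge from where it was at the start of the episode above 0.015 m).
It also fails if it takes over 64 s, if anything falls off the work surface, if the arm or the gripper's body presses on something with over 40 N, if the wrist force passes 120 N, or if a joint passes its speed limit or range.

## Working session

There is one attempt and no reset: what is moved stays moved. The work goes in short steps, Python scripts to look and compute and a shell command to move; the robot and the scene stay as the last step left them, time stands still between calls to the robot, and variables do not carry over. Pictures are saved under pics/ and viewed, and the job is handed in when it is done.

```bash
mkdir -p pics; cat > h.py <<'E'
from workcell import bot
import numpy as np, cv2
def snap(c,n):
    im=bot.grab_frame(c); cv2.imwrite(f'pics/{n}.png',cv2.cvtColor(im,cv2.COLOR_RGB2BGR)); return im
def cam(c):
    p=bot.camera_params(c); f=192/np.tan(np.radians(p['vertical_fov'])/2)
    return f,p['cx'],p['cy'],np.array(p['R']),np.array(p['t'])
def ray(c,uv,z):
    f,cx,cy,R,t=cam(c); d=R.T@np.array([(uv[0]-cx)/f,(uv[1]-cy)/f,1]); o=-R.T@t
    return o+d*(z-o[2])/d[2]
def proj(c,X):
    f,cx,cy,R,t=cam(c); q=R@np.array(X,float)+t; return np.array([cx+f*q[0]/q[2],cy+f*q[1]/q[2]])
E
python3 - <<'E'
from h import *
s=bot.get_state(); print({k:np.round(v,3) for k,v in s.items()})
for c in('top','side'):
    snap(c,c+'0'); p=bot.camera_params(c); print(c,p['vertical_fov'],p['cx'],p['cy'],np.round(p['R'],3).tolist(),np.round(p['t'],1)); print(-np.array(p['R']).T@p['t'])
E
```

```text
{'time': np.float64(0.0), 'joints': array([ 1.196,  0.427,  0.074,  1.607, -0.034,  1.111, -0.067]), 'joint_velocities': array([ 0.001, -0.001, -0.   , -0.001,  0.003, -0.   , -0.001]), 'joint_efforts': array([-1.0000e-03, -9.3582e+01,  3.6660e+00, -4.5420e+01, -4.9000e-02,
        2.0000e-02,  0.0000e+00]), 'ee_pos': array([ 150.413, -657.833,  403.986]), 'eef_rot': array([-0.001,  0.994,  0.112, -0.   ]), 'contact_force': array([-0.489, -0.383,  0.134]), 'moment': array([ 0.044, -0.046, -0.015]), 'gripper_width': np.float64(0.997)}
top 55.44373250273482 256.55534308461944 188.64566872126483 [[0.006, -1.0, -0.014], [-0.998, -0.005, -0.069], [0.069, 0.014, -0.997]] [   8.5  585.9 1155.4]
[ 504.27756148   -4.74054167 1193.30243928]
side 49.40786833702664 257.3256437880372 193.2055163166203 [[-0.802, -0.597, 0.006], [-0.385, 0.51, -0.769], [0.457, -0.619, -0.639]] [478.5 303.3 983.3]
[ 51.59253627 740.1415744  858.71897301]
```

View pics/top0.png

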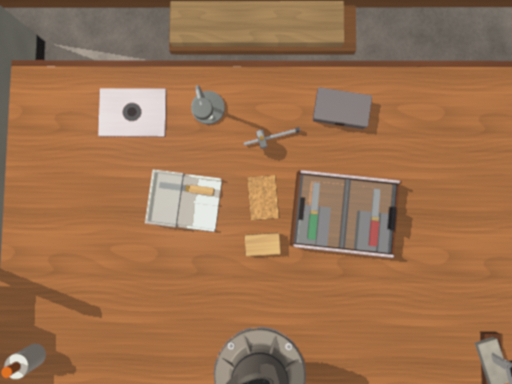

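View pics/side0.png

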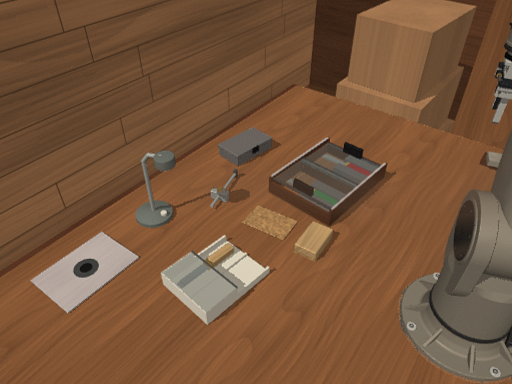

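```bash
python3 - <<'E'
from h import *
for l in "case bay_left bay_right door_left_pull door_right_pull red_chisel red_chisel_tip red_chisel_butt green_chisel tray guard_mouth mat beech_chisel beech_chisel_tip sanding_block marking_gauge".split():
  for c in('top','side'):
    try: print(l,c,[(np.round(d['centre'],1).tolist(),round(d['p'],2)) for d in bot.pinpoint(c,l)[:3]])
    except Exception as e: print(l,c,e)
print(bot.get_state()['time'])
E
```

```text
case top [([340.9, 216.9], 0.89)]
case side [([327.1, 184.9], 0.57)]
bay_left top []
bay_left side [([312.0, 193.0], 0.87), ([213.2, 280.6], 0.54)]
bay_right top []
bay_right side [([345.5, 165.5], 0.8)]
door_left_pull top [([302.1, 206.8], 0.77)]
door_left_pull side [([299.1, 183.8], 0.9)]
door_right_pull top [([394.4, 218.6], 0.78)]
door_right_pull side [([328.6, 184.9], 0.74), ([353.5, 148.4], 0.62)]
red_chisel top []
red_chisel side []
red_chisel_tip top []
red_chisel_tip side [([350.7, 149.6], 0.7), ([224.1, 287.2], 0.33)]
red_chisel_butt top []
red_chisel_butt side []
green_chisel top []
green_chisel side []
tray top [([182.8, 198.9], 0.91), ([259.3, 243.2], 0.28)]
tray side [([211.3, 277.6], 0.65), ([206.0, 266.8], 0.39)]
guard_mouth top [([181.6, 213.5], 0.65)]
guard_mouth side [([222.0, 287.3], 0.57), ([344.3, 168.2], 0.26), ([302.1, 183.6], 0.2)]
mat top [([263.8, 193.9], 0.78)]
mat side [([267.5, 221.5], 0.83)]
beech_chisel top [([188.1, 187.3], 0.59)]
beech_chisel side [([205.9, 267.1], 0.56)]
beech_chisel_tip top it knows: bay_left, bay_right, beech_chisel, case, door_left_pull, door_right_pull, green_chisel, guard_mouth, marking_gauge, mat, red_chisel, red_chisel_blade, red_chisel_butt, red_chisel_grip, red_c
beech_chisel_tip side it knows: bay_left, bay_right, beech_chisel, case, door_left_pull, door_right_pull, green_chisel, guard_mouth, marking_gauge, mat, red_chisel, red_chisel_blade, red_chisel_butt, red_chisel_grip, red_c
sanding_block top [([262.0, 240.9], 0.65)]
sanding_block side [([309.8, 247.5], 0.94)]
marking_gauge top [([271.0, 137.6], 0.6)]
marking_gauge side [([223.2, 192.7], 0.68)]
1.6
```

The red chisel is in the right (-y) compartment: red handle at about top (375,233), green at (313,228). The right pull is at (393,218). The tray is on the left with its guarded end to the left, at (165,200). I'll zoom in to measure these precisely.

```bash
python3 - <<'E'
import cv2
a=cv2.imread('pics/top0.png')
cv2.imwrite('pics/c1.png',cv2.resize(a[160:265,285:410],None,fx=6,fy=5.7,interpolation=cv2.INTER_CUBIC)[:600,:800])
cv2.imwrite('pics/c1.png',cv2.resize(a[162:262,285:410],None,fx=6,fy=6,interpolation=cv2.INTER_CUBIC))
cv2.imwrite('pics/c2.png',cv2.resize(a[155:265,140:290],None,fx=5,fy=5,interpolation=cv2.INTER_CUBIC))
E
```

```text
(no output)
```

View pics/c1.png

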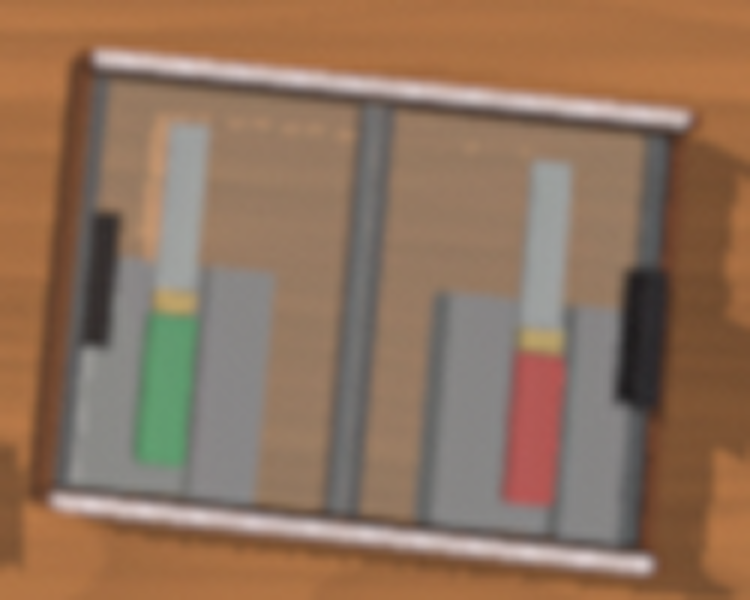

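View pics/c2.png

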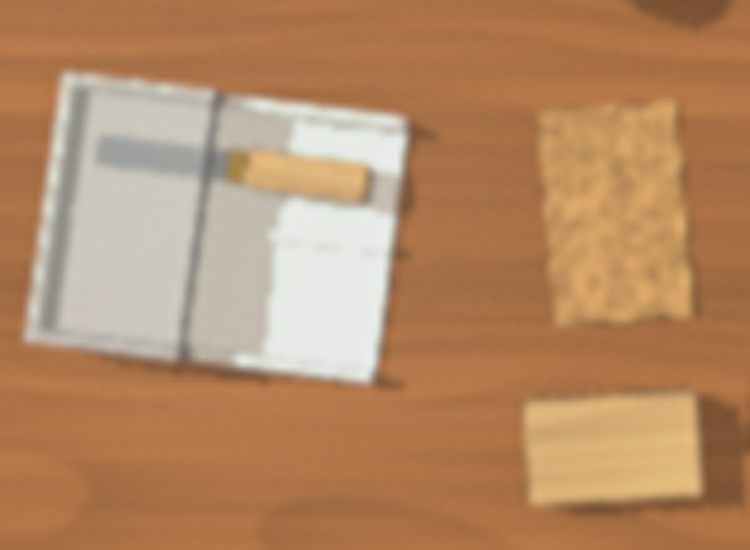

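```bash
cat > fit.py <<'E'
from h import *
from scipy.optimize import least_squares
def fit(pts,crop,x0,s,cam_='top'):
    P=[np.array(p) for p,_ in pts]; U=np.array([[ (u+.5)/s-.5+crop[0],(v+.5)/s-.5+crop[1]] for _,(u,v) in pts])
    def W(q,p): c,n=np.cos(q[2]),np.sin(q[2]); return [q[0]+c*p[0]-n*p[1],q[1]+n*p[0]+c*p[1],p[2]]
    r=least_squares(lambda q:np.concatenate([proj(cam_,W(q,p))-u for p,u in zip(P,U)]),x0,x_scale=[1,1,.01],loss='soft_l1')
    print(np.round(r.x,3),'res px',np.round(r.fun.reshape(-1,2),1).tolist()); return r.x
E
python3 - <<'E'
from fit import *
a=(285,162);b=(140,155)
print('case');fit([((114,160,68),(93,60)),((114,-160,68),(690,120)),((-114,160,68),(52,500)),((-114,-160,68),(653,564))],a,[560,-200,0],6)
for z,n in((20+15,'red')):
  print(n,'tip/blade-butt corners')
  print([np.round(ray('top',[285+x/6,162+y/6],zz),1).tolist() for x,y,zz in((552,160,35),(543,330,35),(540,352,44),(527,505,44))])
print('pulls',[np.round(ray('top',[285+x/6,162+y/6],90),1).tolist() for x,y in((645,338),(102,280))])
print('tray');fit([((0,85,49),(183,358)),((0,-85,49),(217,97)),((100,-85,47),(65,73)),((100,85,47),(25,340)),((-115,-85,22),(408,117)),((-115,85,22),(373,383))],b,[560,200,1.57],5)
print('mat');fit([((70,45,4),(540,112)),((70,-45,4),(675,100)),((-70,-45,4),(692,318)),((-70,45,4),(555,325))],b,[560,0,0],5)
print('block');fit([((33,55,34),(525,402)),((33,-55,34),(697,392)),((-33,-55,34),(702,500)),((-33,55,34),(530,505))],b,[460,0,0],5)
E
```

```text
case
[ 5.08777e+02 -2.64528e+02 -9.50000e-02] res px [[-2.3, -0.4], [2.0, -0.2], [-2.4, 0.2], [2.6, 0.4]]Traceback (most recent call last):
  File "<stdin>", line 4, in <module>
TypeError: cannot unpack non-iterable int object
```

```bash
python3 - <<'E'
from fit import *
print(bot.camera_params('top').keys())
a=(285,162);b=(140,155)
print('case');c=fit([((114,152,68),(93,60)),((114,-152,68),(690,120)),((-114,152,68),(52,500)),((-114,-152,68),(653,564))],a,[560,-200,0],6)
for y in(96,-96):
  co,si=np.cos(c[2]),np.sin(c[2]); 
  print([np.round(c[:2]+[co*x-si*y,si*x+co*y],1).tolist() for x in(88,0,-12,-92)])
R=np.array([[co,-si],[si,co]])
for n,L in (('red',((552,160,35),(543,330,35),(540,352,44),(527,505,44))),('green',((188,124,35),(178,290,35),(172,312,44),(160,465,44)))):
  for x,y,zz in L:
    w=ray('top',[285+x/6-.4,162+y/6-.4],zz); print(n,np.round(w,1),'case',np.round(R.T@(w[:2]-c[:2]),1))
for x,y in((645,338),(102,280)):
  w=ray('top',[285+x/6-.4,162+y/6-.4],90); print('pull',np.round(w,1),'case',np.round(R.T@(w[:2]-c[:2]),1))
print('tray');fit([((0,85,49),(183,358)),((0,-85,49),(217,97)),((100,-85,47),(65,73)),((100,85,47),(25,340)),((-115,-85,22),(408,117)),((-115,85,22),(373,383))],b,[560,200,1.57],5)
print('mat');fit([((70,45,4),(540,112)),((70,-45,4),(675,100)),((-70,-45,4),(692,318)),((-70,45,4),(555,325))],b,[560,0,0],5)
print('block');fit([((33,55,34),(525,402)),((33,-55,34),(697,392)),((-33,-55,34),(702,500)),((-33,55,34),(530,505))],b,[460,0,0],5)
E
```

```text
dict_keys(['vertical_fov', 'cx', 'cy', 'R', 't'])
case
[ 5.08727e+02 -2.64734e+02 -9.80000e-02] res px [[0.5, -0.3], [-0.5, -0.2], [0.1, 0.3], [-0.1, 0.2]]
[[605.7, -177.8], [518.1, -169.2], [506.2, -168.0], [426.6, -160.2]]
[[586.9, -368.9], [499.3, -360.3], [487.4, -359.1], [407.8, -351.3]]
red [ 588.  -368.3   35. ] case [ 89.  -95.3]
red [ 498.6 -362.1   35. ] case [ -0.6 -97.9]
red [ 487.2 -357.6   44. ] case [-12.4 -94.5]
red [ 408.2 -349.6   44. ] case [-91.7 -94.3]
green [ 606.1 -176.8   35. ] case [88.3 97. ]
green [ 518.4 -171.1   35. ] case [ 0.4 94.1]
green [ 506.8 -166.6   44. ] case [-11.5  97.4]
green [ 427.4 -160.    44. ] case [-91.1  96.2]
pull [ 495.2 -395.7   90. ] case [  -0.7 -131.7]
pull [ 522.5 -125.2   90. ] case [  0.  140.2]
tray
[547.621 251.92    1.454] res px [[0.0, 0.5], [0.6, -1.0], [0.0, 0.1], [0.3, 0.1], [-0.5, 0.3], [-0.4, -0.3]]
mat
[ 5.58954e+02 -8.10300e+00  7.80000e-02] res px [[-0.2, -0.1], [0.3, 0.3], [0.1, -0.4], [-0.2, 0.2]]
block
[ 4.08704e+02 -7.50100e+00  5.10000e-02] res px [[-0.2, -0.2], [0.2, 0.2], [0.3, -0.3], [-0.3, 0.3]]
```

Everything fits the model:
- case (509,-265), yaw -0.098
- tray (548,252), yaw 1.454
- mat (559,-8)
- right pull at case y -132, so that door is about 8 mm open
- red chisel at its nominal bay position

Next I'll write a helper that converts a goal pose into tool axes.

```bash
cat >> h.py <<'E'
from scipy.spatial.transform import Rotation as Ro
CASE=(508.7,-264.7,-.098);TRAY=(547.6,251.9,1.454);MAT=(559,-8.1,.078)
def w(F,x,y): c,s=np.cos(F[2]),np.sin(F[2]); return np.array([F[0]+c*x-s*y,F[1]+s*x+c*y])
def go(xy,zg,yaw):
    """grasp point goal xy, height zg, tool x yaw"""
    s=bot.get_state(); q=s['eef_rot']; R=Ro.from_quat([q[1],q[2],q[3],q[0]]).as_matrix()
    a=np.arctan2(R[1,0],R[0,0]); d=R.T@(np.array([xy[0],xy[1],zg+180])-s['ee_pos'])
    sp=(a-yaw+np.pi/2)%np.pi-np.pi/2
    print('t',round(s['time'],2),'pos',np.round(s['ee_pos'],1),'yaw',round(a,3),'tilt z',np.round(R[:,2],3),'F',np.round(s['contact_force'],1),'w',round(s['gripper_width'],3)); print('joints',np.round(s['joints'],2))
    print('-> cm',np.round(d/10,2),'spin',round(sp,3))
E
python3 -c "
from h import *
print(w(CASE,0,-132)); go(w(CASE,0,-132),150,-.098)"
```

```text
[ 495.78469628 -396.06664314]
t 1.6 pos [ 150.4 -658.   404.7] yaw 0.225 tilt z [ 0. -0. -1.] F [-0.8  0.8  0.7] w 0.998
joints [ 1.2   0.43  0.07  1.61 -0.03  1.11 -0.07]
-> cm [ 39.5  -17.84   7.47] spin 0.323
```

```bash
python3 -m handwheel '[[[3.5,-1.6,0,0.03,0],[7,-3.2,0,0.06,0],[10.5,-4.8,0,0.1,0],[14,-6.4,0,0.13,0],[17.5,-8,0,0.16,0],[21,-9.6,1,0.2,0],[24.5,-11.2,2,0.23,0],[28,-12.8,3,0.26,0],[31.5,-14.4,4,0.3,0],[35,-16,5,0.323,0]]]' 20; python3 -c "
from h import *
go(w(CASE,0,-132),86,-.098)"
```

```text
time: 2.43
ee_pos: [457.2, -422.7, 354.5]
eef_rot: [0.0, 0.999, -0.05, 0.0]
contact_force: [0.6, -1.3, 0.5]
gripper_width: 0.998
t 2.43 pos [ 457.2 -422.7  354.5] yaw -0.101 tilt z [ 0. -0. -1.] F [ 0.6 -1.3  0.5] w 0.998
joints [ 0.65  0.39 -0.    1.78  0.    0.98 -1.03]
-> cm [ 3.57 -3.04  8.85] spin -0.003
```

```bash
python3 -m handwheel '[[[2,-1.5,0,0,0],[3.57,-3.04,2,0,0.3],[3.57,-3.04,5,0,0.5],[3.57,-3.04,8.8,0,0.6],[3.57,-3.04,8.8,0,0.6],[3.57,-3.04,8.8,0,0.8],[3.57,-3.04,8.8,0,1],[3.57,-3.04,8.8,0,1],[3.57,-3.04,8.8,0,1],[3.57,-3.04,8.8,0,1]]]' 20; python3 -c "
from h import *
snap('top','t2');snap('side','s2')
go(w(CASE,0,-28),86,-.098)"
```

```text
time: 3.27
ee_pos: [496.0, -396.4, 268.1]
eef_rot: [0.001, 0.999, -0.05, 0.001]
contact_force: [0.3, -1.0, -0.1]
gripper_width: 0.397
t 3.37 pos [ 495.9 -396.2  267.5] yaw -0.101 tilt z [ 0.002 -0.001 -1.   ] F [-0.7  0.7 -0.7] w 0.313
joints [ 0.59  0.51 -0.02  1.81  0.01  0.82 -1.11]
-> cm [ -0.04 -10.42   0.14] spin -0.003
```

```bash
python3 -c "
import cv2,numpy as np
a=cv2.imread('pics/t2.png')[150:260,280:420];b=cv2.imread('pics/s2.png')[110:220,260:400]
cv2.imwrite('pics/c3.png',cv2.resize(np.hstack([a,b]),None,fx=2.8,fy=2.8,interpolation=cv2.INTER_CUBIC))"
```

```text
(no output)
```

View pics/c3.png

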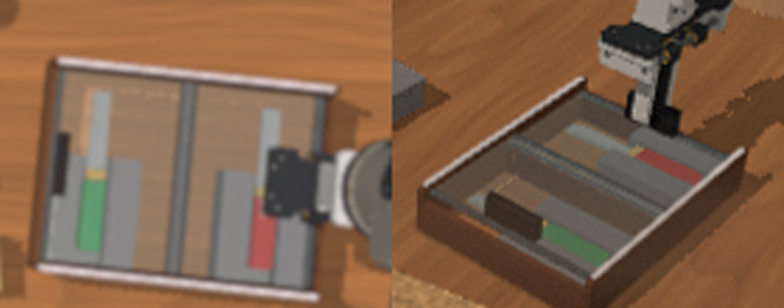

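```bash
python3 -m handwheel '[[[0,0,0,0,1],[0,0,0,0,1],[0,0,0,0,1],[0,-0.8,0,0,1],[0,-2,0,0,1],[0,-3.5,0,0,1],[0,-5,0,0,1],[0,-6.5,0,0,1],[0,-8,0,0,1],[0,-9.2,0,0,1]]]' 20; python3 -c "
from h import *
go(w(CASE,0,-28),86,-.098)"
```

```text
time: 4.2
ee_pos: [505.3, -303.0, 267.8]
eef_rot: [0.0, 0.999, -0.05, 0.001]
contact_force: [-0.9, -3.2, 5.3]
gripper_width: 0.129
t 4.2 pos [ 505.3 -303.   267.8] yaw -0.1 tilt z [ 0.002 -0.001 -1.   ] F [-0.9 -3.2  5.3] w 0.129
joints [ 0.46  0.44 -0.04  1.92  0.02  0.78 -1.26]
-> cm [-0.04 -1.04  0.18] spin -0.002
```

```bash
python3 -m handwheel '[[[0,-0.6,0,0,1],[0,-1.05,0,0,1],[0,-1.1,0,0,1],[0,-1.1,0,0,1],[0,-1.1,0,0,0.7],[0,-1.1,0,0,0.6],[0,-1.1,0,0,0.6],[0,-1.1,-2,0,0.6],[0,-1.1,-5,0,0.6],[0,-1.1,-7,0,0.6]]]' 20; python3 -c "
from h import *
snap('top','t3');snap('side','s3')
go(w(CASE,40,-96),100,-.098)"; python3 -c "
import cv2,numpy as np
a=cv2.imread('pics/t3.png')[150:260,280:420];b=cv2.imread('pics/s3.png')[110:220,260:400]
cv2.imwrite('pics/c4.png',cv2.resize(np.hstack([a,b]),None,fx=2.8,fy=2.8,interpolation=cv2.INTER_CUBIC))"
```

```text
time: 5.03
ee_pos: [506.4, -291.9, 339.3]
eef_rot: [0.0, 0.999, -0.05, 0.001]
contact_force: [-0.2, -0.9, 1.5]
gripper_width: 0.397
t 5.13 pos [ 507.  -292.2  341. ] yaw -0.1 tilt z [ 0.006 -0.003 -1.   ] F [ 0.7  0.3 -0.1] w 0.399
joints [ 0.44  0.35 -0.04  1.87  0.02  0.92 -1.27]
-> cm [3.87 6.82 6.14] spin -0.002
```

View pics/c4.png

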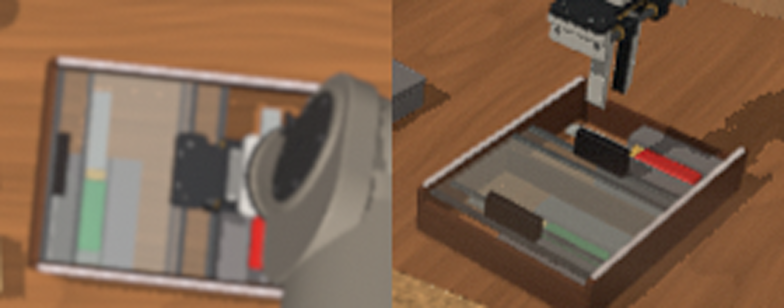

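Right door is open: its pull is now at side px (335,164). The left pull still stands at (303,187). I'll check both numerically and descend onto the blade.

```bash
python3 -c "
from h import *
for y in(-28,-36,-44,140): print(y,proj('side',[*w(CASE,0,y),75]))
bot.pinpoint
for c in ('door_left_pull','door_right_pull'): print(c,[(np.round(d['centre'],1),d['p']) for d in bot.pinpoint('side',c)])
for y in(-28,-36,-44,140): print(y,proj('side',[*w(CASE,0,y),84]))
"; python3 -m handwheel '[[[1,2,0,0,0.6],[2,4,0,0,0.6],[3,6,0,0,0.6],[3.87,6.82,1,0,0.6],[3.87,6.82,3,0,0.6],[3.87,6.82,5,0,0.6],[3.87,6.82,6,0,0.6],[3.87,6.82,7,0,0.6],[3.87,6.82,7,0,0.6],[3.87,6.82,7,0,0.6]]]' 20; python3 -c "
from h import *
snap('top','t4');snap('side','s4')
go(w(CASE,40,-96),31,-.098)"; python3 -c "
import cv2,numpy as np
a=cv2.imread('pics/t4.png')[150:260,280:420];b=cv2.imread('pics/s4.png')[110:220,260:400]
cv2.imwrite('pics/c5.png',cv2.resize(np.hstack([a,b]),None,fx=2.8,fy=2.8,interpolation=cv2.INTER_CUBIC))"
```

```text
-28 [334.13548365 162.71092204]
-36 [335.53769742 161.65476015]
-44 [336.93046029 160.60571678]
140 [302.3224018  186.67286371]
door_left_pull [(array([302.3, 185.9]), 0.79), (array([310.3, 242.3]), 0.42)]
door_right_pull [(array([334.1, 159. ]), 0.81)]
-28 [334.48112321 160.42671703]
-36 [335.88815147 159.37380152]
-44 [337.28565602 158.32801285]
140 [302.54785118 184.32320748]
time: 6.07
ee_pos: [538.1, -363.5, 267.8]
eef_rot: [0.0, 0.999, -0.05, 0.001]
contact_force: [0.1, 0.3, 0.7]
gripper_width: 0.403
t 6.17 pos [ 538.4 -363.7  268.9] yaw -0.1 tilt z [ 0.003 -0.002 -1.   ] F [-0.1 -0.2  0.7] w 0.401
joints [ 0.51  0.52 -0.02  1.77  0.01  0.84 -1.19]
-> cm [0.06 0.03 5.79] spin -0.002
```

View pics/c5.png

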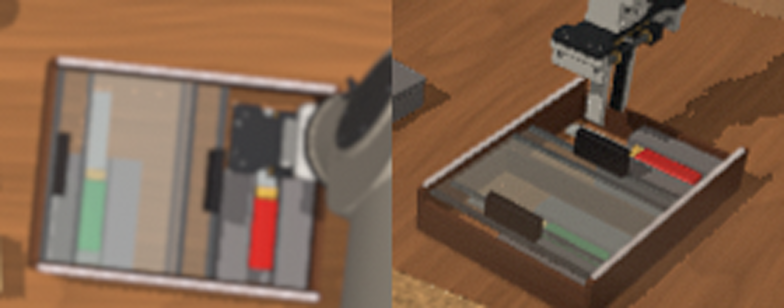

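```bash
python3 -m handwheel '[[[-0.7,0.03,0.5,0,0.6],[-0.7,0.03,2,0,0.6],[-0.7,0.03,3.5,0,0.6],[-0.7,0.03,4.8,0,0.6],[-0.7,0.03,5.7,0,0.6],[-0.7,0.03,5.7,0,0.6],[-0.7,0.03,5.7,0,0.8],[-0.7,0.03,5.7,0,1],[-0.7,0.03,5.7,0,1],[-0.7,0.03,5.7,0,1]]]' 55; python3 -c "
from h import *
go(w(CASE,33,-96),32,-.098)"
```

```text
time: 7.0
ee_pos: [531.8, -363.6, 212.7]
eef_rot: [0.001, 0.999, -0.05, 0.002]
contact_force: [0.4, -0.6, 0.8]
gripper_width: 0.2
t 7.0 pos [ 531.8 -363.6  212.7] yaw -0.1 tilt z [ 0.004 -0.002 -1.   ] F [ 0.4 -0.6  0.8] w 0.2
joints [ 0.51  0.59 -0.02  1.81  0.02  0.73 -1.18]
-> cm [ 0.03 -0.02  0.07] spin -0.002
```

```bash
python3 -m handwheel '[[[0,0,0,0,1],[0,0,0,0,1],[0,0,-0.3,0,1],[0,0,-1,0,1],[0,0,-2,0,1],[0,0,-3.5,0,1],[0,0,-5.5,0,1],[0,0,-8,0,1],[0,0,-10,0,1],[0,0,-12,0,1]]]' 55; python3 -c "
from h import *
snap('top','t5');snap('side','s5')
go(w(MAT,0,0),100,.078)"; python3 -c "
import cv2,numpy as np
a=cv2.imread('pics/t5.png')[150:260,280:420];b=cv2.imread('pics/s5.png')[80:190,260:400]
cv2.imwrite('pics/c6.png',cv2.resize(np.hstack([a,b]),None,fx=2.8,fy=2.8,interpolation=cv2.INTER_CUBIC))"
```

```text
time: 7.83
ee_pos: [531.2, -363.3, 335.0]
eef_rot: [0.001, 0.999, -0.05, 0.003]
contact_force: [0.3, -0.6, -1.7]
gripper_width: 0.201
t 7.93 pos [ 531.9 -363.8  337.2] yaw -0.1 tilt z [ 0.009 -0.005 -1.   ] F [ 0.6 -1.6 -1.9] w 0.204
joints [ 0.51  0.44 -0.02  1.74  0.01  0.95 -1.18]
-> cm [ -0.91 -35.68   5.56] spin -0.178
```

View pics/c6.png

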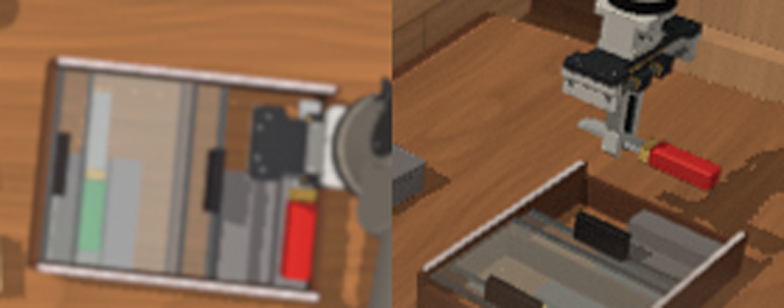

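```bash
python3 -c "
from h import *
for p in((245,145),(262,147),(255,143),(298,130)): print(p,ray('top',p,5),ray('top',p,40))
print(w(MAT,137,0), proj('top',[*w(MAT,137,0),10]))
import cv2
a=cv2.imread('pics/top0.png')
cv2.imwrite('pics/c7.png',cv2.resize(a[115:165,230:310],None,fx=8,fy=8,interpolation=cv2.INTER_CUBIC))
"
```

```text
(245, 145) [730.61080022  50.93477719   5.        ] [723.94443053  49.29492853  40.        ]
(262, 147) [724.16568172  -5.01092684   5.        ] [717.68914515  -5.00296297  40.        ]
(255, 143) [737.37689432  18.07964097   5.        ] [730.51123758  17.40750031  40.        ]
(298, 130) [ 781.14431479 -123.22671282    5.        ] [ 772.98954203 -119.73684707   40.        ]
[695.58345725   2.57516769] [259.63490189 155.36943215]
```

View pics/c7.png

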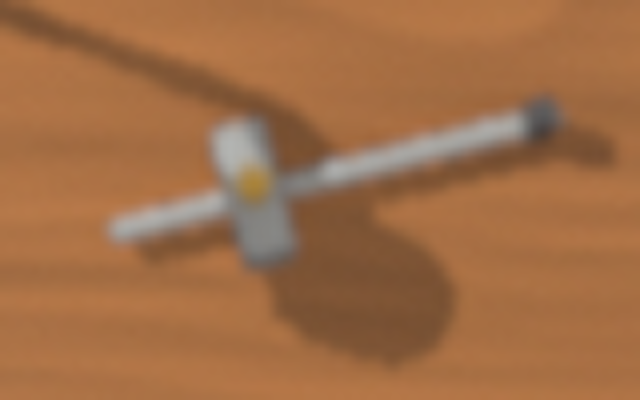

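```bash
python3 -c "
from h import *
print(w(MAT,0,73)); go(w(MAT,0,73),150,1.649)"
```

```text
[553.31177196  64.67804656]
t 7.93 pos [ 531.9 -363.8  337.2] yaw -0.1 tilt z [ 0.009 -0.005 -1.   ] F [ 0.6 -1.6 -1.9] w 0.204
joints [ 0.51  0.44 -0.02  1.74  0.01  0.95 -1.18]
-> cm [ -2.16 -42.85   0.52] spin 1.393
```

```bash
python3 -m handwheel '[[[0,-1,0,-0.05,1],[0,-3,0,-0.12,1],[0,-5.5,0,-0.22,1],[-0.3,-8,0,-0.32,1],[-0.6,-10.5,0,-0.42,1],[-0.8,-13,0,-0.52,1],[-1,-15.5,0,-0.62,1],[-1.2,-18,0,-0.72,1],[-1.3,-20.5,0,-0.82,1],[-1.4,-23,0,-0.92,1]]]' 55; python3 -c "
from h import *
go(w(MAT,0,73),100,1.649)"
```

```text
time: 8.77
ee_pos: [540.6, -132.3, 336.2]
eef_rot: [0.004, 0.916, 0.401, 0.003]
contact_force: [0.2, -0.2, -0.7]
gripper_width: 0.203
t 8.77 pos [ 540.6 -132.3  336.2] yaw 0.825 tilt z [ 0.009 -0.005 -1.   ] F [ 0.2 -0.2 -0.7] w 0.203
joints [ 0.36  0.32 -0.29  1.93  0.12  0.9  -0.73]
-> cm [ 15.31 -12.5    5.53] spin -0.824
```

```bash
python3 -m handwheel '[[[1.5,-1.2,0,-0.09,1],[3.5,-2.8,0,-0.2,1],[5.5,-4.5,0,-0.3,1],[7.5,-6.1,0,-0.41,1],[9.5,-7.7,0,-0.52,1],[11.5,-9.4,0.5,-0.62,1],[13.2,-10.8,1.5,-0.71,1],[14.5,-11.8,2.5,-0.78,1],[15.3,-12.5,4,-0.824,1],[15.3,-12.5,5,-0.824,1]]]' 55; python3 -c "
from h import *
snap('top','t8');snap('side','s8')
go(w(MAT,0,73),22,1.649)"; python3 -c "
import cv2,numpy as np
a=cv2.imread('pics/t8.png')[140:270,190:330];b=cv2.imread('pics/s8.png')[150:280,200:340]
cv2.imwrite('pics/c8.png',cv2.resize(np.hstack([a,b]),None,fx=2.8,fy=2.8,interpolation=cv2.INTER_CUBIC))"
```

```text
time: 9.6
ee_pos: [552.8, 66.7, 284.0]
eef_rot: [0.005, 0.677, 0.736, 0.001]
contact_force: [-0.8, 0.6, -1.1]
gripper_width: 0.2
t 9.7 pos [552.6  64.  283.4] yaw 1.648 tilt z [ 0.006 -0.006 -1.   ] F [-0.8 -1.1 -1.6] w 0.2
joints [ 0.17  0.42 -0.49  1.96  0.28  0.82 -0.4 ]
-> cm [0.12 0.03 8.14] spin -0.001
```

View pics/c8.png

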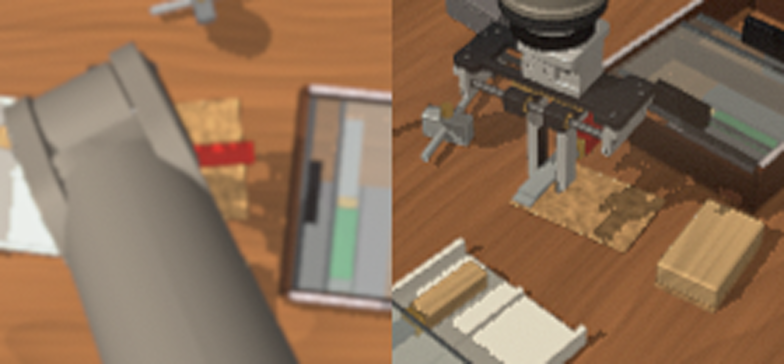

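```bash
python3 -c "
from h import *
for z in(60,75,90,103,110): print(z,proj('side',[*w(MAT,0,72+55),z]))
print('butt top view')
for z in(80,90,103,120): print(z,proj('top',[*w(MAT,0,72-125),z]),proj('side',[*w(MAT,0,72-125),z]))
import cv2
a=cv2.imread('pics/s8.png')[170:235,230:300];
cv2.imwrite('pics/c9.png',cv2.resize(a,None,fx=8,fy=8,interpolation=cv2.INTER_CUBIC))"
```

```text
60 [245.32280313 232.6041785 ]
75 [245.252598   228.61536795]
90 [245.18117314 224.55725659]
103 [245.11826022 220.98276354]
110 [245.08398706 219.03548206]
butt top view
80 [280.10694637 194.83989988] [279.02781226 191.06424248]
90 [280.27445813 194.66604836] [279.16155056 188.4227508 ]
103 [280.49680333 194.43528813] [279.33751754 184.94719202]
120 [280.79566458 194.12511598] [279.57129886 180.32973071]
```

View pics/c9.png

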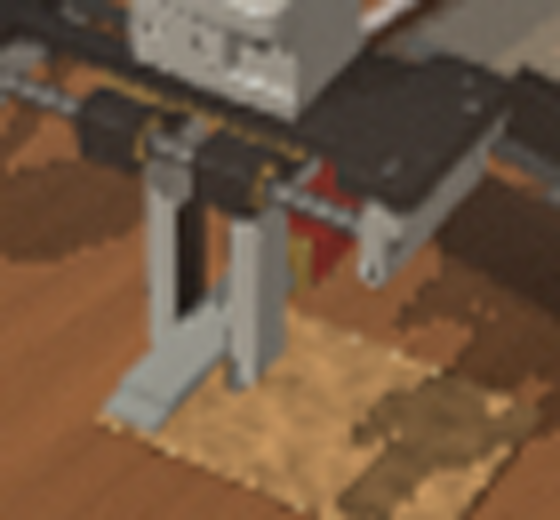

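Held level: the tip is at side (247,221.5), where it should be, and the butt at top (281,194). Lowering.

```bash
python3 -m handwheel '[[[0.1,0,1.5,0,1],[0.1,0,3,0,1],[0.1,0,4.5,0,1],[0.1,0,6,0,1],[0.1,0,7,0,1],[0.1,0,7.7,0,1],[0.1,0,8.1,0,1],[0.1,0,8.2,0,1],[0.1,0,8.2,0,1],[0.1,0,8.2,0,1]]]' 55; python3 -c "
from h import *
go(w(MAT,0,73),22,1.649)"
```

```text
time: 10.53
ee_pos: [553.3, 64.5, 202.0]
eef_rot: [0.005, 0.68, 0.734, 0.0]
contact_force: [-0.2, -0.1, -0.9]
gripper_width: 0.203
t 10.53 pos [553.3  64.5 202. ] yaw 1.647 tilt z [ 0.007 -0.006 -1.   ] F [-0.2 -0.1 -0.9] w 0.203
joints [ 0.12  0.54 -0.44  2.    0.37  0.67 -0.48]
-> cm [ 0.02  0.01 -0.  ] spin -0.002
```

```bash
python3 -m handwheel '[[[0,0,0.15,0,1],[0,0,0.15,0,1],[0,0,0.15,0,0.6],[0,0,0.15,0,0.6],[0,0,0.15,0,0.6],[0,0,0.15,0,0.6],[0,0,-2,0,0.6],[0,0,-5,0,0.6],[0,0,-9,0,0.6],[0,0,-12,0,0.6]]]' 30; python3 -c "
from h import *
snap('top','t10');snap('side','s10')
go(w(MAT,0,-6),60,1.649)"; python3 -c "
import cv2,numpy as np
a=cv2.imread('pics/t10.png')[140:270,190:330];b=cv2.imread('pics/s10.png')[150:280,200:340]
cv2.imwrite('pics/c10.png',cv2.resize(np.hstack([a,b]),None,fx=2.8,fy=2.8,interpolation=cv2.INTER_CUBIC))"
```

```text
time: 11.37
ee_pos: [552.3, 65.5, 324.3]
eef_rot: [0.005, 0.679, 0.734, 0.0]
contact_force: [0.5, -0.5, -0.6]
gripper_width: 0.403
t 11.47 pos [553.6  65.7 326.9] yaw 1.647 tilt z [ 0.014 -0.005 -1.   ] F [-0.8  0.9 -1. ] w 0.399
joints [ 0.19  0.36 -0.52  1.93  0.24  0.9  -0.37]
-> cm [-7.95 -0.14  8.74] spin -0.002
```

View pics/c10.png

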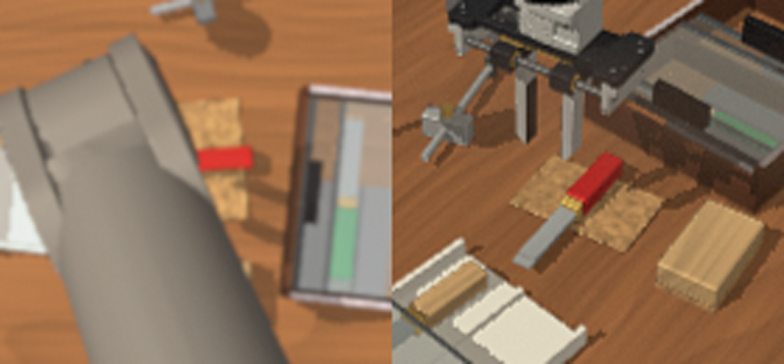

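```bash
python3 -c "
from h import *
import cv2
a=cv2.imread('pics/s10.png')[200:255,235:290]
cv2.imwrite('pics/c11.png',cv2.resize(a,None,fx=10,fy=10,interpolation=cv2.INTER_CUBIC))
print(ray('top',(279.9,195.9),28),ray('side',(249,241.3),18),ray('side',(277.5,206.6),28))
print(w(MAT,0,72-79-46),w(MAT,0,72+55))
for c in('red_chisel','red_chisel_tip','red_chisel_butt','red_chisel_grip'): print(c,[(np.round(d['centre'],1),round(d['p'],2)) for d in bot.pinpoint('side',c)])
"
```

```text
[562.48894446 -62.90975899  28.        ] [546.32792475 106.37881581  18.        ] [559.42302632 -51.01170104  28.        ]
[563.1298094  -60.93885573] [549.10404163 118.51386183]
red_chisel [(array([265.3, 227.9]), 0.73), (array([346.9, 168.3]), 0.2)]
red_chisel_tip [(array([246.9, 240.9]), 0.8)]
red_chisel_butt [(array([281.6, 204.7]), 0.58)]
red_chisel_grip [(array([270.1, 214.5]), 0.73)]
```

View pics/c11.png

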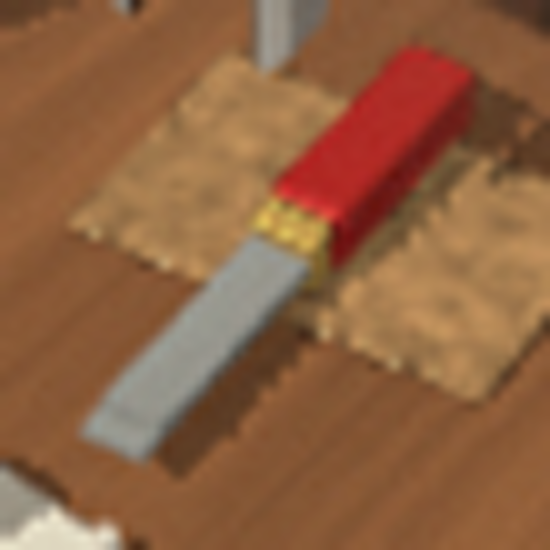

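```bash
python3 -c "
from fit import *
q=fit([((-92,-13,28),(415,45)),((-92,13,28),(475,78)),((-12,-13,28),(275,190)),((-12,13,28),(338,225)),((0,-10,19),(248,238)),((0,10,19),(312,268))],(235,200),[555,30,1.65],10,'side')
g=w(q,-46,0);print(g,'mat',g-np.array(MAT[:2]))
go(g,26.5,q[2])
"
```

```text
[553.94   32.576   1.615] res px [[-0.3, -0.3], [1.1, -0.4], [-0.9, 0.1], [0.3, 0.1], [0.3, 0.3], [-0.3, 0.1]]
[555.9790589  -13.37898062] mat [-3.0209411  -5.27898062]
t 11.67 pos [552.1  65.  321.1] yaw 1.647 tilt z [ 0.006 -0.006 -1.   ] F [0.2 1.2 0. ] w 0.402
joints [ 0.19  0.37 -0.51  1.93  0.24  0.9  -0.37]
-> cm [-7.77 -0.27 11.52] spin 0.032
```

```bash
python3 -m handwheel '[[[-2,-0.1,0,0.01,0.5],[-5,-0.2,0,0.02,0.5],[-7,-0.2,1,0.03,0.5],[-7.8,-0.2,3,0.03,0.5],[-7.8,-0.2,6,0.03,0.5],[-7.8,-0.2,8.5,0.03,0.5],[-7.8,-0.2,10.5,0.03,0.5],[-7.8,-0.2,11.5,0.03,0.5],[-7.8,-0.2,11.5,0.03,0.5],[-7.8,-0.2,11.5,0.03,0.5]]]' 30; python3 -c "
from h import *
snap('side','s12')
go((556,-13.4),26.5,1.615)
import cv2
a=cv2.imread('pics/s12.png')[175:255,235:305]
cv2.imwrite('pics/c12.png',cv2.resize(a,None,fx=7,fy=7,interpolation=cv2.INTER_CUBIC))
"
```

```text
time: 12.5
ee_pos: [556.4, -13.6, 205.5]
eef_rot: [0.003, 0.69, 0.723, -0.001]
contact_force: [-0.6, -0.6, -0.5]
gripper_width: 0.498
t 12.55 pos [556.5 -13.6 205.8] yaw 1.617 tilt z [ 0.004 -0.006 -1.   ] F [ 1.3 -0.4 -0. ] w 0.499
joints [ 0.24  0.53 -0.42  2.    0.34  0.68 -0.35]
-> cm [ 0.03 -0.05 -0.07] spin 0.002
```

View pics/c12.png

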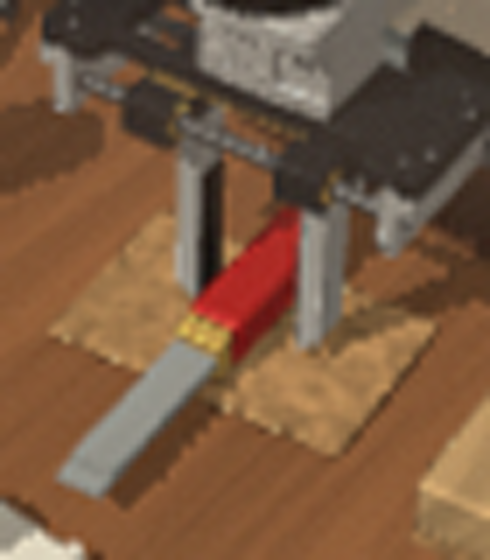

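```bash
python3 -m handwheel '[[[0,0,0.05,0,0.8],[0,0,0.05,0,1],[0,0,0.05,0,1],[0,0,0.05,0,1],[0,0,0.05,0,1],[0,0,0.05,0,1],[0,0,-0.5,0,1],[0,0,-1.5,0,1],[0,0,-3,0,1],[0,0,-4.5,0,1]]]' 50; python3 -c "
from h import *
snap('side','s13')
go(w(TRAY,-150,41),60,1.454)
import cv2
a=cv2.imread('pics/s13.png')[165:255,225:305]
cv2.imwrite('pics/c13.png',cv2.resize(a,None,fx=6,fy=6,interpolation=cv2.INTER_CUBIC))
"
```

```text
time: 13.38
ee_pos: [556.2, -13.2, 252.0]
eef_rot: [0.004, 0.69, 0.723, -0.001]
contact_force: [-0.1, 0.5, -0.5]
gripper_width: 0.273
t 13.43 pos [557.1 -13.1 254.9] yaw 1.617 tilt z [ 0.008 -0.006 -1.   ] F [2.6 0.2 2.8] w 0.27
joints [ 0.27  0.46 -0.45  1.98  0.29  0.77 -0.31]
-> cm [12.39 -6.22  1.36] spin 0.163
```

View pics/c13.png

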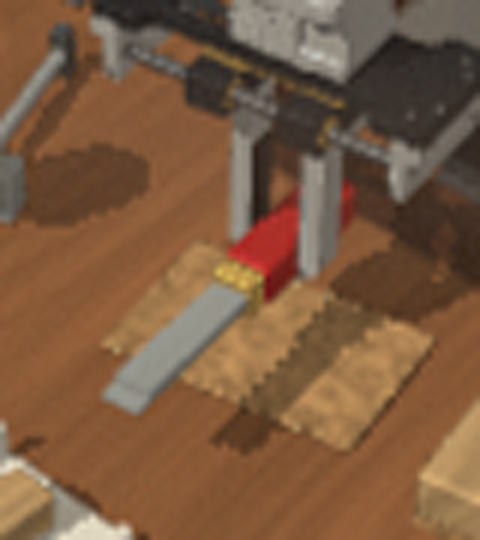

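```bash
python3 -c "
from h import *
print([ (z,np.round(proj('side',[550.5,121,z]),1)) for z in(50,64,78)])
"; python3 -m handwheel '[[[1.5,-0.8,0,0.03,1],[3.5,-2,0,0.06,1],[6,-3.3,0,0.1,1],[8.5,-4.6,0,0.14,1],[10.5,-5.5,0,0.163,1],[12,-6.2,0,0.163,1],[12.4,-6.22,1,0.163,1],[12.4,-6.22,2,0.163,1],[12.4,-6.22,2.8,0.163,1],[12.4,-6.22,2.8,0.163,1]]]' 50; python3 -c "
from h import *
snap('side','s14');snap('top','t14')
go(w(TRAY,-150,41),38,1.454)
import cv2
a=cv2.imread('pics/s14.png')[195:325,155:295]
b=cv2.imread('pics/t14.png')[140:270,140:280]
cv2.imwrite('pics/c14.png',cv2.resize(np.hstack([b,a]),None,fx=2.8,fy=2.8,interpolation=cv2.INTER_CUBIC))
"
```

```text
[(50, array([244.4, 235.5])), (64, array([244.3, 231.9])), (78, array([244.2, 228.1]))]
time: 14.27
ee_pos: [489.3, 106.5, 223.7]
eef_rot: [0.004, 0.747, 0.664, -0.0]
contact_force: [-0.0, 0.2, -2.0]
gripper_width: 0.272
t 14.37 pos [489.6 106.8 225. ] yaw 1.453 tilt z [ 0.006 -0.007 -1.   ] F [ 0.3 -1.2 -1.3] w 0.271
joints [ 0.02  0.43 -0.44  2.11  0.31  0.65 -0.75]
-> cm [ 0.09 -0.04  0.7 ] spin -0.001
```

View pics/c14.png

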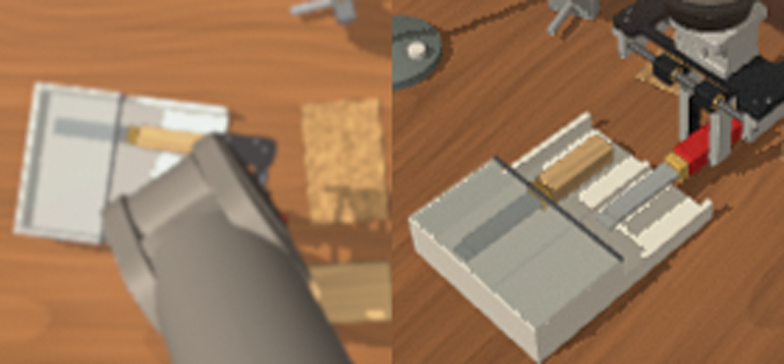

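```bash
python3 -m handwheel '[[[0.1,0,0.6,0,1],[1,0,0.8,0,1],[2.2,0,0.8,0,1],[3.5,0,0.8,0,1],[4.8,0,0.8,0,1],[6.1,0,0.8,0,1],[7.4,0,0.8,0,1],[8.6,0,0.8,0,1],[9.5,0,0.8,0,1],[9.5,0,0.8,0,1]]]' 50; python3 -c "
from h import *
snap('side','s15');snap('top','t15')
go(w(TRAY,-56,41),27,1.454)
import cv2
a=cv2.imread('pics/s15.png')[195:325,155:295]
b=cv2.imread('pics/t15.png')[140:270,140:280]
cv2.imwrite('pics/c15.png',cv2.resize(np.hstack([b,a]),None,fx=2.8,fy=2.8,interpolation=cv2.INTER_CUBIC))
"
```

```text
time: 15.2
ee_pos: [500.9, 203.5, 216.5]
eef_rot: [0.004, 0.747, 0.665, 0.001]
contact_force: [-0.4, -0.3, -1.0]
gripper_width: 0.273
t 15.3 pos [500.8 201.2 216.3] yaw 1.454 tilt z [ 0.006 -0.007 -1.   ] F [-0.6 -0.5 -1.3] w 0.273
joints [-0.15  0.49 -0.43  2.03  0.33  0.68 -0.92]
-> cm [-0.01 -0.04  0.93] spin -0.0
```

View pics/c15.png

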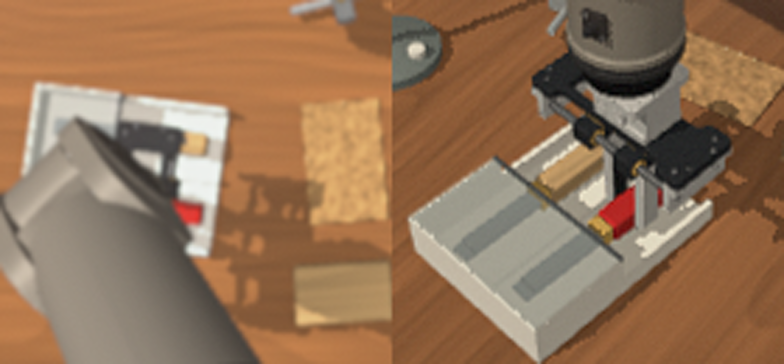

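```bash
python3 -m handwheel '[[[0,0,0.4,0,1],[0,0,0.7,0,1],[0,0,0.9,0,1],[0,0,0.9,0,1],[0,0,0.9,0,1],[0,0,0.9,0,0.6],[0,0,0.9,0,0.6],[0,0,0.9,0,0.6],[0,0,0.9,0,0.6],[0,0,0.9,0,0.6]]]' 30; python3 -m handwheel '[[[0,0,-1,0,0.6],[0,0,-3,0,0.6],[0,0,-6,0,0.6],[0,0,-9,0,0.6],[0,0,-12,0,0.6],[-3,0,-15,0,0.6],[-7,0,-17,0,0.6],[-11,0,-17,0,0.6],[-15,0,-17,0,0.6],[-18,0,-17,0,0.6]]]';  python3 -c "
from h import *
snap('side','s16');snap('top','t16')
import cv2
a=cv2.imread('pics/s16.png')[195:325,155:295]
b=cv2.imread('pics/t16.png')[140:270,140:280]
cv2.imwrite('pics/c16.png',cv2.resize(np.hstack([b,a]),None,fx=2.8,fy=2.8,interpolation=cv2.INTER_CUBIC))
"
```

```text
time: 16.13
ee_pos: [500.8, 201.1, 207.4]
eef_rot: [0.005, 0.747, 0.665, 0.0]
contact_force: [0.3, -0.5, -0.1]
gripper_width: 0.398
time: 16.97
ee_pos: [477.8, 20.5, 379.8]
eef_rot: [0.005, 0.748, 0.664, 0.0]
contact_force: [0.7, -0.9, 0.7]
gripper_width: 0.401
```

View pics/c16.png

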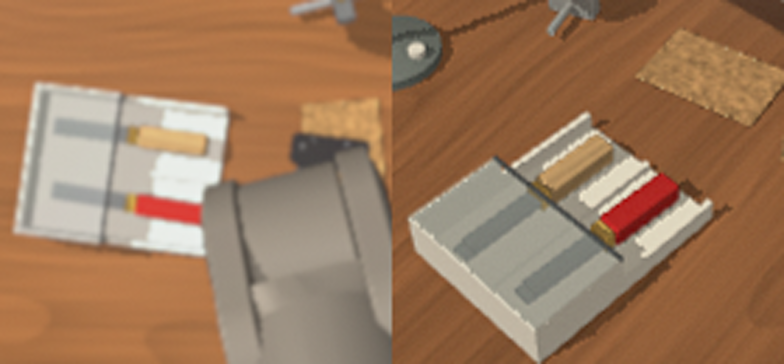

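View pics/t16.png

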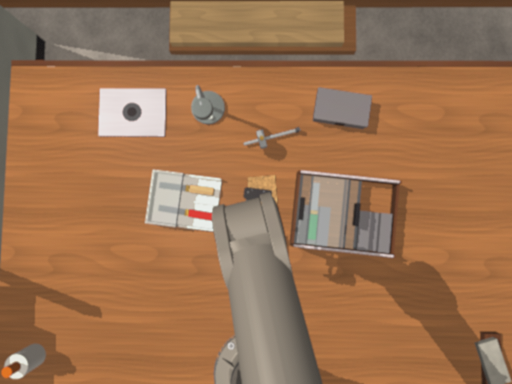

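```bash
python3 -c "
from h import *
def tr(p):
    c,s=np.cos(TRAY[2]),np.sin(TRAY[2]);return np.round(np.array([[c,s],[-s,c]])@(p[:2]-np.array(TRAY[:2])),1)
k=lambda x,y,ox,oy:((x+.5)/2.8-.5+ox,(y+.5)/2.8-.5+oy)
print('tip top',tr(ray('top',k(53,192,140,140),20)),'beech tip',tr(ray('top',k(54,127,140,140),20)))
print('tip side',tr(ray('side',k(525-392,295,155,195),18)),'beech tip side',tr(ray('side',k(465-392,253,155,195),18)))
print('butt top side',tr(ray('side',k(664-392,180,155,195),29)))
print('ferrule end top',tr(ray('top',k(134,203,140,140),29)))
print(proj('side',[*w(TRAY,78,41),17]),proj('side',[*w(TRAY,-102,41),29]))
for c in('red_chisel_tip','red_chisel_butt'):
  for m,z in(('side',17),('top',17)):
    print(c,m,[(tr(ray(m,d['centre'],z)),round(d['p'],2)) for d in bot.pinpoint(m,c)])
import cv2
a=cv2.imread('pics/s16.png')[230:325,155:270]
cv2.imwrite('pics/c17.png',cv2.resize(a,None,fx=6,fy=6,interpolation=cv2.INTER_CUBIC))
"
```

```text
tip top [71.3 35.2] beech tip [ 80.7 -39.2]
tip side [72.4 38.5] beech tip side [ 79.9 -34.1]
butt top side [-96.8  41.4]
ferrule end top [-24.9  36.1]
[201.1362096  302.29620109] [253.09744633 257.80735503]
red_chisel_tip side [(array([-621.9,  -63.4]), 0.52)]
red_chisel_tip top []
red_chisel_butt side [(array([-103.8,   45.1]), 0.75)]
red_chisel_butt top [(array([-113.4,   35.5]), 0.64)]
```

View pics/c17.png

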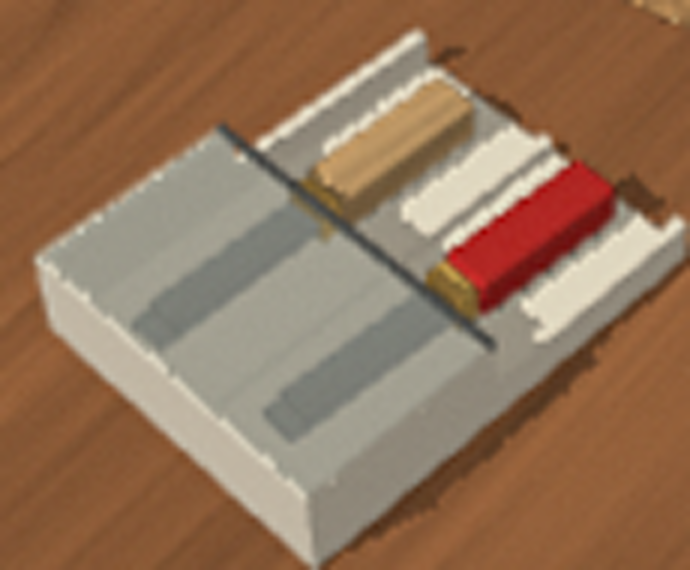

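```bash
python3 -c "
from fit import *
for z in(29,):
  q=fit([((-92,-13,z),(575,160)),((-92,13,z),(616,190)),((-12,-13,z),(448,247)),((-12,13,z),(485,280))],(155,230),[540,230,1.45],6,'side')
  c,s=np.cos(TRAY[2]),np.sin(TRAY[2])
  for x in(88,-92): print(x,np.array([[c,s],[-s,c]])@(w(q,x,0)-np.array(TRAY[:2])))
print(bot.get_state()['time'], bot.get_state()['contact_force'])
from h import snap
s=snap('side','s18')
for n in('door_left_pull','door_right_pull'): print(n,[(np.round(d['centre'],1),round(d['p'],2)) for d in bot.pinpoint('side',n)])
"
```

```text
[507.147 243.588   1.408] res px [[0.7, -1.3], [0.7, -0.8], [-1.1, 0.6], [-0.4, 1.0]]
88 [74.93905321 35.20477488]
-92 [-104.87448605   43.39569055]
17.2667 [-0.22942617 -0.11017716 -0.47485967]
door_left_pull [(array([298.3, 186. ]), 0.72)]
door_right_pull [(array([334.1, 162.6]), 0.65), (array([229.5, 283.1]), 0.54)]
```

View pics/s18.png

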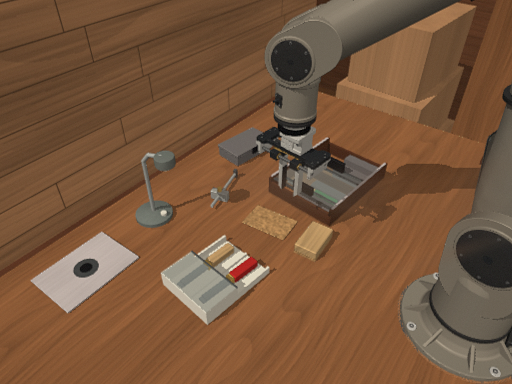

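```bash
python3 -c "
from workcell import bot
print(bot.close_job(), bot.get_state()['time'])"
```

```text
the job is handed in; nothing more can be done
the job is handed in; nothing more can be done
```

The red chisel now lies flat in the empty lane of the tray, blade under the guard and handle inside, pointing the same way as the beech one. I handed the job in at about 17.4 s of the 64 s allowed; no verdict is reported.

**What I did**
- I slid the right door open by its pull and lifted the red chisel out by its blade.
- I laid it on the cork mat, let go and backed off. At its grip level the fingertips would have struck the bench, so I let it drop the last 5 mm or so. It landed flat, with the handle middle about 6 mm from the mat's centre.
- I took it again by the handle, slid the blade in under the guard, lowered it to the tray floor, released it and withdrew.

**Last checks**

| Check | Measured | Required |
|---|---|---|
| Tip past the guard edge | 71–75 mm | 63–98 mm |
| Handle's rear end, tray x | -97 to -105 mm by corner measurements | tray ends at -115 mm |
| Both ends across the lane, tray y | 35–43 mm | 8–74 mm |
| Angle to the lane | about 0.05 rad | below 0.17 rad |
| Right door open | about 111 mm, pull still there at the end | 90 mm or more |

- **Bystanders:** the beech and green chisels, sanding block and marking gauge looked unmoved in the final pictures, judged by eye. The gripper was clear, with contact force near zero.

**Checks that disagreed**
- The tip measures 3–7 mm short of the 78 mm I aimed for, though still well inside the limits.
- The networks put the rear end at -104 mm (side camera) and -113 mm (top camera, with the arm partly in the way).
- One tip detection was plainly false, and the last left-pull reading was 4 px off because the gripper partly hid it. I disregarded both.

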